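# Clamp the die-cast box in the soldering jig

### The job

Lay the aluminium die-cast box, right side up, down between the white corner guides of the blue clamping jig, either way round, and let go of it. Then swing the yellow clamp arm over it right up to its stop, and screw the black knob down (clockwise from above) turn after turn, regripping as needed, until its foot holds the box hand-tight: really clamped and not merely touched, but not overtightened. Leave the other things on the bench where they are and the clamp by itself at the end.

Things in the scene. Friction and masses are not known exactly. Their poses are not given: they have to be found in the camera images.
- die_box: Loose aluminium die-cast box, 110 (x) x 56 (y) x 38 (z) mm, about 0.3 kg, with a black cable gland (20 mm across, 18 mm long) sticking out of its +x end. Origin at the centre of the 110 x 56 x 38 block. It starts lying flat, lid (four screws, +z) up, on a black mat 2 mm thick. It fits across a gripper over its 56 mm width.
- nest (a point): Nest centre, on the top face of the blue fixed jig's base plate, 12 mm above the bench: the box's underside comes here, long side along x, either way round. x points to the clamp post, z up. White guides 11 mm high leave 4 mm play all round; along the long sides they stand 33 to 55 mm from the centre (middle 66 mm free for fingers), at the ends they leave a 28 mm gap for the gland.
- post_top (a point): On the post's vertical axis, about which the clamp arm swings: 150 mm from the nest centre along its x, at the top of the arm's hub (46 mm across, 108 mm above the bench).
- clamp_block (a point): Top centre of the grey block (40 mm across, top 108 mm above the bench) at the end of the arm's yellow beam (22 mm wide, top 104 mm above the bench), 150 mm from the post axis; the screw runs through it. Fingers round the knob have free room down to 3 mm above this block.
- swing_arm (a joint): Angle of the clamp arm: 0 = home at its stop, screw straight above the nest centre; grows as the arm swings anticlockwise seen from above (parked, the screw lies on the nest's -y side). Starts at 1.1 to 1.45 rad. It goes home clockwise, cannot pass 0 and stays where it is left (stiff hinge, 0.3 N m).
- clamp_screw: Round black ribbed knob, 54 mm across, 32 mm tall, red disc and white mark on top; origin at its centre (on the axis, half-way up). Knob, steel spindle and foot are one piece in a thread of 10 mm lead: clockwise seen from above it all goes down 10 mm a turn, against 0.05 N m, and stays where it is left.
- foot (a point): Centre of the underside of the screw's steel foot (36 mm across), 82 mm below the knob's centre. Starts 8 to 12 mm above the lid height of a box in the nest: about one whole turn. After touching, the turning resistance climbs steadily over the next 1 rad, about 0.008 N m per N of clamping. Hand-tight is 0.2 to 0.6 N m; over 1 N m is overtightened.
- pliers: Red-handled pliers, lying; leave alone
- crimper: Yellow-handled crimper, lying; leave alone
- spool: White solder spool, 64 mm across, 48 mm tall; leave alone
- jar: Glass jar 60 mm across, 85 mm tall; leave alone
- driver: Blue screwdriver, lying; leave alone
- brush: Small brush, lying; leave alone
Not all that is in view belongs to the job. Several things look just like the die_box: the one meant starts farthest to the robot's right.

How it is judged:
On the way, in this order (a step that is already met when the one before it is completed fails the run):
1. the box lies flat in the nest and is let go (horizontal distance between die_box and nest below 0.007 m and z of die_box in the frame of nest below 0.0225 m and angle between the x axis of die_box and the x axis of nest, either way round below 0.12 rad and angle between die_box's own z axis and vertical below 0.06 rad and contact force between the fingers and die_box below 0.1 N), for 0.2 s.
2. the clamp arm is swung home over the box in the nest (horizontal distance between die_box and nest below 0.007 m and z of die_box in the frame of nest below 0.0225 m and angle between the x axis of die_box and the x axis of nest, either way round below 0.12 rad and angle between die_box's own z axis and vertical below 0.06 rad and value of joint swing_arm below 0.04 rad), for 0.2 s.
At the end, for the whole second after the job is handed in: The box lies flat in the nest (centre within 7 mm, long side within 0.12 rad of the nest's, either way round, tilted under 0.06 rad), the clamp arm is within 0.05 rad of its stop, the screw's foot presses on the box with 10 to 150 N, and everything is at rest and released (horizontal distance between die_box and nest below 0.007 m and z of die_box in the frame of nest below 0.0225 m and angle between the x axis of die_box and the x axis of nest, either way round below 0.12 rad and angle between die_box's own z axis and vertical below 0.06 rad and value of joint swing_arm below 0.05 rad and contact force between clamp_screw and die_box between 10 and 150 N and linear speed of die_box below 0.01 m/s and angular speed of clamp_screw below 0.05 rad/s); the robot touches nothing.
It fails at once if the clamp is overtightened: the foot presses the box with more than 160 N (contact force between clamp_screw and die_box above 160 N).
It fails at once if another thing on the bench is moved by more than 30 mm (distance of any of pliers, crimper, spool, jar, driver, brush from where it was at the start of the episode above 0.03 m).
It also fails if it takes over 72 s, if anything falls off the work surface, if the arm or the gripper's body presses on something with over 40 N, if the wrist force passes 120 N, or if a joint passes its speed limit or range.

### The arm

A 7-joint arm with a two-finger parallel gripper is mounted at the origin on the work surface. World frame = base frame: x ahead of the robot, y to its left, z up, the work surface at z = 0. Lengths are in m, angles in rad, forces in N, time in s.
With the tool pointing down it reaches from about 0.4 to 0.875 m from the base axis. Payload 19.3 kg.
Tool frame: the origin (TCP) lies at the very end of the fingers, on their centre line; the grasp point (between the pads) lies bot.tcp_to_grasp behind it (bot.tcp_to_grasp is the distance from the TCP to the grasp point, in m); z points along the fingers, y is the line along which they close (so a half turn about z gives the same grasp; the last joint's range is limited). The gripper opens to 85 mm and grips with 20 to 120 N. Pads are 22 mm wide; open, the fingers measure 114 mm over their backs; the gripper's body (76 mm by 85 mm) begins 54 mm behind the grasp point. The pads swing forward as they close: fully open they stand 13 mm farther back than shut.
Start: joints at [-1.291, 0.521, -0.036, 1.599, 0.021, 1.021, -0.113], TCP at [0.214, 0.587, 0.231] pointing down, gripper open.
Joint ranges: [-2.91, 2.91], [-0.3, 2.13], [-1.5, 1.42], [0.17, 2.43], [-1.26, 4.41], [0.16, 1.93], [-2.52, 2.52]. Speed limits (rad/s): [1.89, 1.89, 2.39, 2.39, 3.01, 3.01, 3.01].

### API

Orientations are given as a unit quaternion [x, y, z, w].
In Python, from station import bot, eyes gives the robot as it stands.
- The arm moves only by the tool servo_tool, never from a script. Its argument "moves" is a list of rows, each an object of numbers: "wx", "wy", "wz": the turn, a rotation vector about the tool's x, y, z in degrees; "x", "y", "z": the shift along the tool's x, y, z in m; "jaw": the finger opening in m, from 0 to 0.0854. In form: [{"wx": .., "wy": .., "wz": .., "x": .., "y": .., "z": .., "jaw": ..}, ...]. A call has 1 to 5 rows; each row shifts and turns the commanded pose from where the row before left it, along the tool's axes as they then stand; what a row does not reach is not made up. A row lasts 1/8 s, in which the tool goes at most 62.5 mm and 10.7 degrees, less where a joint would pass 70% of its speed; a pose out of reach is approached as far as the arm can. A call with a gripper value outside its range is refused whole. The fingers move at their own pace and stop on an object; "newtons" is the grip in N (left out, the last holds). Time passes only in rows, so rows that do not move let the fingers close. It gives the time, the measured TCP pose, the force, the opening and the grip force at its end, in the units of the state.
- bot.get_state(): the state, without advancing time (a new reading comes with each control period).
- eyes.grab_frame(name): name is "scene" or "side" or "wrist"; returns the picture (384x512x3 uint8, red, green, blue); there is no depth.
- eyes.camera_params(name): a dict with "fov_y" (degrees; the focal length in pixels is half the picture's height over the tangent of half this angle, whatever the lens; pixels are square), "cx", "cy" (the principal point, pixels), "rvec" (rotation vector, rad) and "tvec" (3), from world to camera coordinates, as OpenCV has them; the wrist camera has in their place "mount" (4x4, takes a point from camera to tool coordinates, whose origin is the TCP and whose axes are the flange's). Camera axes: x right, y down, z forward; pixel columns grow to the right and rows downward; lengths in m; the calibration is good to about 2 mm. A picture is of the moment at which its call begins: read the wrist's pose just before it. camera_params takes no time and is no camera call.
- bot.hand_in(): hands the job in; it is judged then, once.
The state is a dict: "t": time; "joints": joint angles; "joint_velocities": joint speeds; "effort": joint torques, N m; "ee_pos": TCP position; "eef_rot": TCP orientation; "contact_force": force on the tool from outside, world axes, zero at the start; "wrist_torque": the same for the moment, N m; "width": finger opening in m; "gripper_force": force on a finger pad.
Only numpy, scipy, OpenCV 4.12 (cv2) and the standard library are available. Lean on these libraries where they do the work, as an engineer would, in place of code of your own. Each camera call takes 0.05 s, during which the arm holds its last target. There are 200 camera calls.

## Working session

There is one attempt and no reset: what is moved stays moved. The work goes in short steps, Python scripts to look and compute and a tool call to move; the robot and the scene stay as the last step left them, time stands still between calls to the robot, and variables do not carry over. Pictures are saved under pics/ and viewed, at most 10 in all, crops included, and the job is handed in when it is done.

Besides the shell and the picture viewer there is one more tool, called after "Request:" by a JSON object that holds its "fn" and its "kwargs", one argument or row to a line. servo_tool: Moves the arm, as the interface text tells. Its arguments: {"type":"object","properties":{"moves":{"type":"array"},"newtons":{"type":"number"}},"required":["moves"]}

```bash
ls; mkdir -p pics; python3 - <<'E'
from station import bot,eyes
import cv2,numpy as np
s=bot.get_state();print({k:np.round(v,3).tolist() for k,v in s.items()});print(bot.tcp_to_grasp)
for n in("scene","side","wrist"):
    im=eyes.grab_frame(n);cv2.imwrite(f"pics/{n}0.png",im[:,:,::-1]);p=eyes.camera_params(n);print(n,p)
a=[cv2.imread(f"pics/{n}0.png") for n in("scene","side")]
cv2.imwrite("pics/s0.png",cv2.resize(a[0],(800,600)))
E
```

```text
pics
{'t': 0.0, 'joints': [-1.291, 0.522, -0.036, 1.6, 0.021, 1.021, -0.113], 'joint_velocities': [0.0, 0.0, -0.001, 0.0, -0.002, -0.001, 0.001], 'effort': [-0.001, -92.71, 1.979, -36.995, 0.018, 0.008, -0.0], 'ee_pos': [0.214, 0.587, 0.231], 'eef_rot': [0.174, 0.985, -0.001, -0.0], 'contact_force': [0.937, 0.066, 0.884], 'wrist_torque': [-0.054, -0.005, -0.0], 'gripper_force': 0.0, 'width': 0.085}
0.0187
scene {'fov_y': 44.26762395833695, 'cx': 256.6357528948212, 'cy': 194.44481421236998, 'rvec': array([ 1.18164344,  2.24361522, -1.01972969]), 'tvec': array([ 0.26037305, -0.14128966,  1.88662315])}
side {'fov_y': 52.13581813930436, 'cx': 256.2640590023636, 'cy': 193.77118412068444, 'rvec': array([ 2.23590628, -0.85918812,  0.32369935]), 'tvec': array([-0.34398302,  0.30177597,  1.00193086])}
wrist {'fov_y': 65.10570184634747, 'cx': 259.5791848549921, 'cy': 188.93886704858983, 'mount': array([[ 1.36511073e-03, -9.58027058e-01, -2.86674541e-01,
         7.18239563e-02],
       [ 9.99998926e-01,  1.15471504e-03,  9.02978717e-04,
        -8.12411678e-04],
       [-5.34050639e-04, -2.86675466e-01,  9.58027605e-01,
        -1.42292379e-01],
       [ 0.00000000e+00,  0.00000000e+00,  0.00000000e+00,
         1.00000000e+00]])}
```

View pics/s0.png

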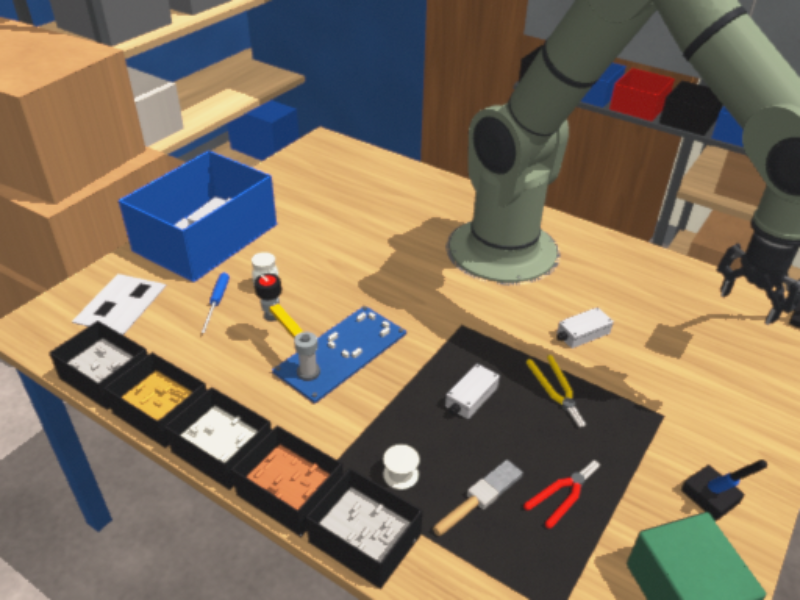

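View pics/side0.png

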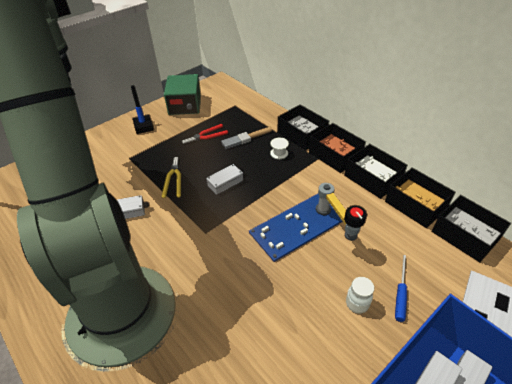

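The scene picture shows box look-alikes at (800x600 pixels) (472,390) on the black mat, (585,328) off the mat, and light objects in the blue bin at (205,208). The jig is at (345,350), with the knob at (267,283). The one on the mat fits the description: it lies on the mat and is right of the off-mat one. I'll check the bin in a crop.

```bash
cat > h.py <<'E'
import numpy as np,cv2
from scipy.spatial.transform import Rotation as R
from station import bot,eyes
def cam(n,s=None):
    p=eyes.camera_params(n);f=192/np.tan(np.radians(p['fov_y']/2))
    K=np.array([[f,0,p['cx']],[0,f,p['cy']],[0,0,1]])
    if 'mount' in p:
        T=np.eye(4);T[:3,:3]=R.from_quat(s['eef_rot']).as_matrix();T[:3,3]=s['ee_pos'];M=T@p['mount'];return K,M[:3,:3],M[:3,3]
    Rm=cv2.Rodrigues(p['rvec'])[0];return K,Rm.T,-Rm.T@p['tvec']
def onplane(c,uv,z):
    K,Rm,o=c;uv=np.atleast_2d(uv).astype(float);d=(Rm@np.linalg.inv(K)@np.c_[uv,np.ones(len(uv))].T).T
    return o+d*((z-o[2])/d[:,2])[:,None]
def proj(c,P):
    K,Rm,o=c;q=(K@Rm.T@(np.atleast_2d(P)-o).T).T;return q[:,:2]/q[:,2:]
def blobs(m,amin=15):
    n,l,st,ce=cv2.connectedComponentsWithStats(m.astype(np.uint8));return [(i,st[i,4],ce[i]) for i in range(1,n) if st[i,4]>=amin],l
E
python3 - <<'E'
from h import *
a=cv2.imread('pics/scene0.png');b=cv2.imread('pics/side0.png')
def z(im,u,v,w,h,W=400,H=300):return cv2.resize(im[v:v+h,u:u+w],(W,H),interpolation=cv2.INTER_CUBIC)
cv2.imwrite('pics/c.png',np.vstack([np.hstack([z(a,75,95,108,81),z(a,270,200,80,60)]),np.hstack([z(b,370,290,125,94),z(b,240,175,140,105)])]))
for n,im in(('scene',a),('side',b)):
    c=cam(n);hsv=cv2.cvtColor(im,cv2.COLOR_BGR2HSV);H,S,V=cv2.split(hsv)
    for nm,m in(('red',((H<8)|(H>172))&(S>150)&(V>90)),('white',(S<60)&(V>150)),('yellow',(H>20)&(H<32)&(S>150)&(V>120)),('blue',(H>100)&(H<125)&(S>120))):
        bl,l=blobs(m,6 if nm=='white' else 25)
        for i,ar,ce in bl:
            x=onplane(c,ce,dict(red=.13,white=.023,yellow=.1,blue=.012)[nm])[0]
            if .2<x[0]<1 and abs(x[1])<.6:print(n,nm,ar,ce.round(1),x.round(3)) 
E
```

```text
scene red 55 [171.1 179.3] [ 0.556 -0.284  0.13 ]
scene red 422 [355.5 319.2] [0.708 0.455 0.13 ]
scene white 191 [168.7 168.8] [ 0.42  -0.432  0.023]
scene white 1045 [ 76.4 193.6] [ 0.715 -0.6    0.023]
scene white 36 [133.1 202.5] [ 0.634 -0.403  0.023]
scene white 22 [230.9 202.3] [ 0.439 -0.127  0.023]
scene white 12 [237.7 201.3] [ 0.421 -0.11   0.023]
scene white 35 [246.8 209.6] [ 0.438 -0.06   0.023]
scene white 81 [195.5 217.1] [ 0.568 -0.18   0.023]
scene white 35 [212.5 216.6] [ 0.533 -0.134  0.023]
scene white 516 [ 63.1 230.7] [ 0.862 -0.488  0.023]
scene white 24 [228.1 225.2] [ 0.536 -0.067  0.023]
scene white 13 [220.8 225.5] [ 0.551 -0.086  0.023]
scene white 540 [303.3 247.6] [0.481 0.188 0.023]
scene white 905 [139.7 277.4] [ 0.86  -0.148  0.023]
scene white 55 [368.9 266.1] [0.433 0.389 0.023]
scene white 491 [256.8 297.6] [0.724 0.175 0.023]
scene white 427 [316.1 308.6] [0.662 0.332 0.023]
scene white 66 [377. 300.] [0.537 0.46  0.023]
scene white 1234 [232.  335.1] [0.862 0.189 0.023]
scene yellow 180 [182.5 204.2] [ 0.605 -0.196  0.1  ]
scene yellow 123 [358.
[... 1044 characters left out ...]
96.5 215.5] [ 0.547 -0.087  0.023]
side white 14 [305.2 224.3] [ 0.541 -0.128  0.023]
side white 81 [508.6 233.1] [ 0.946 -0.543  0.023]
side white 22 [264.5 228. ] [ 0.442 -0.057  0.023]
side white 22 [303.5 230.1] [ 0.521 -0.14   0.023]
side white 13 [262.4 234.4] [ 0.422 -0.071  0.023]
side white 15 [270.5 243.7] [ 0.416 -0.111  0.023]
side white 25 [279.2 244.2] [ 0.433 -0.129  0.023]
side white 59 [403.2 268.1] [ 0.623 -0.409  0.023]
side white 569 [359.2 291.2] [ 0.481 -0.374  0.023]
side yellow 174 [172.  182.6] [0.313 0.215 0.1  ]
side yellow 230 [336.6 205.3] [ 0.606 -0.18   0.1  ]
side blue 2466 [295.  227.5] [ 0.517 -0.11   0.012]
side blue 362 [400.8 302.8] [ 0.539 -0.462  0.012]
```

View pics/c.png

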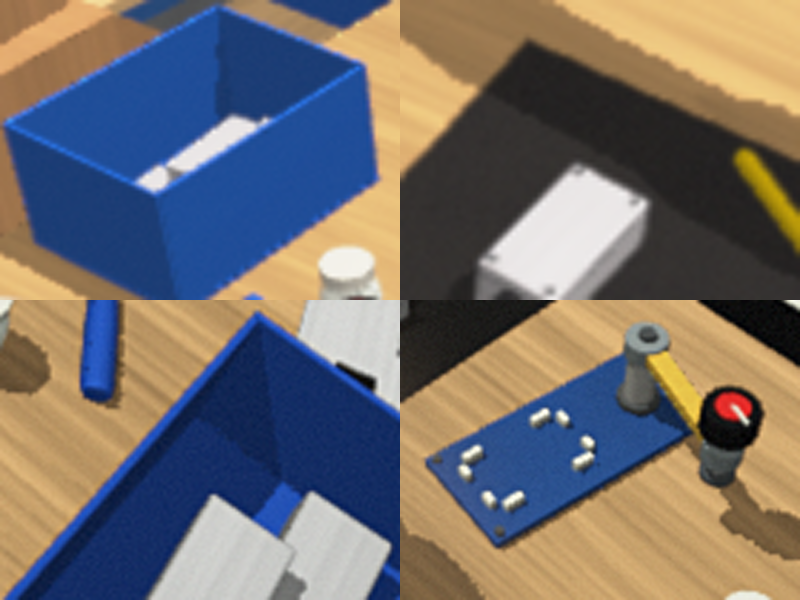

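The crop shows that the bin holds plain white blanks with no screws. The box at scene (303,247), on the mat, has the lid screws and gland, so it's the one meant. The jig guides and post are clear in the side view. Next I'll compute the poses.

```bash
python3 - <<'E'
from h import *
a=cv2.imread('pics/scene0.png');b=cv2.imread('pics/side0.png')
cs,cd=cam('scene'),cam('side')
P=onplane(cs,[(306,233),(320,240.6),(286,253)],.04);print(P.round(3),np.linalg.norm(P[0]-P[1]),np.linalg.norm(P[0]-P[2]))
print('lid centre',((P[1]+P[2])/2).round(3),'long ang',np.degrees(np.arctan2(*(P[2]-P[0])[1::-1])))
for n,im,c,uv in(('scene',a,cs,(303,247)),('side',b,cd,(224,175))):
    g=im.min(2);m=(g>185).astype(np.uint8)
    l=cv2.connectedComponents(m)[1];k=l[uv[1],uv[0]];q=cv2.minAreaRect(np.argwhere(l==k)[:,::-1].astype(np.float32));ys,xs=np.where(l==k)
    print(n,k,len(xs),onplane(c,(xs.mean(),ys.mean()),.04).round(3))
# knob triangulation
def ray(c,uv):K,Rm,o=c;d=Rm@np.linalg.inv(K)@[*uv,1];return o,d/np.linalg.norm(d)
(o1,d1),(o2,d2)=ray(cs,(171.1,179.3)),ray(cd,(355.8,211.4))
t=np.linalg.lstsq(np.c_[d1,-d2],o2-o1,rcond=None)[0];p,q=o1+t[0]*d1,o2+t[1]*d2;print('knob',p.round(3),q.round(3))
g=onplane(cd,[(288.5,214.9),(296.5,215.5),(305.2,224.3),(303.5,230.1),(264.5,228),(262.4,234.4),(270.5,243.7),(279.2,244.2)],.02)
print(g.mean(0).round(4));r=cv2.fitLine(g[:,:2].astype(np.float32),cv2.DIST_L2,0,.01,.01).ravel();print(r,np.degrees(np.arctan(r[1]/r[0])))
E
```

```text
[[0.435 0.17  0.04 ]
 [0.439 0.223 0.04 ]
 [0.546 0.162 0.04 ]] 0.053061087173556724 0.1106936227256165
lid centre [0.492 0.192 0.04 ] long ang -4.0863418105700715
scene 20 431 [[0.493 0.19  0.04 ]]
side 18 316 [[0.486 0.189 0.04 ]]
knob [ 0.581 -0.258  0.158] [ 0.58  -0.257  0.158]
[ 0.4834 -0.0971  0.02  ]
[ 0.9914163  -0.13074307  0.48335147 -0.09712823] -7.512533
```

Request:
{"fn": "servo_tool", "kwargs": {
  "moves": [
    {"x": -0.039,"y": -0.028,"z": 0.007,"jaw": 0.085},
    {"x": -0.039,"y": -0.028,"z": 0.007},
    {"x": -0.039,"y": -0.028,"z": 0.007},
    {"x": -0.039,"y": -0.028,"z": 0.007},
    {"x": -0.039,"y": -0.028,"z": 0.007}
  ]
}}

```text
validation failed for argument at $.mo...
```

Request:
{"fn": "servo_tool", "kwargs": {
  "moves": [
    {"x": -0.039,"y": -0.028,"z": 0.007},
    {"x": -0.039,"y": -0.028,"z": 0.007},
    {"x": -0.039,"y": -0.028,"z": 0.007},
    {"x": -0.039,"y": -0.028,"z": 0.007,"wz": -8},
    {"wz": -8}
  ]
}}

```text
validation failed for argument at $.mo...
```

Request:
{"fn": "servo_tool", "kwargs": {
  "moves": [
    {"wx": 0,"wy": 0,"wz": 0,"x": -0.039,"y": -0.028,"z": 0.007,"jaw": 0.085},
    {"wx": 0,"wy": 0,"wz": 0,"x": -0.039,"y": -0.028,"z": 0.007,"jaw": 0.085},
    {"wx": 0,"wy": 0,"wz": 0,"x": -0.039,"y": -0.028,"z": 0.007,"jaw": 0.085},
    {"wx": 0,"wy": 0,"wz": 0,"x": -0.039,"y": -0.028,"z": 0.007,"jaw": 0.085},
    {"wx": 0,"wy": 0,"wz": 0,"x": -0.039,"y": -0.028,"z": 0.007,"jaw": 0.085}
  ]
}}

```text
t: 0.78
ee_pos: [0.3501, 0.3874, 0.1961]
eef_rot: [0.174, 0.985, -0.0, 0.0]
contact_force: [0.6, 0.6, 0.1]
width: 0.0852
gripper_force: 0.0
```

Request:
{"fn": "servo_tool", "kwargs": {
  "moves": [
    {"wx": 0,"wy": 0,"wz": 0,"x": -0.04,"y": -0.028,"z": 0.007,"jaw": 0.085},
    {"wx": 0,"wy": 0,"wz": 0,"x": -0.04,"y": -0.028,"z": 0.007,"jaw": 0.085},
    {"wx": 0,"wy": 0,"wz": 0,"x": -0.04,"y": -0.027,"z": 0.007,"jaw": 0.085},
    {"wx": 0,"wy": 0,"wz": 0,"x": -0.04,"y": -0.027,"z": 0.007,"jaw": 0.085},
    {"wx": 0,"wy": 0,"wz": -8,"x": -0.039,"y": -0.027,"z": 0.007,"jaw": 0.085}
  ]
}}

```text
t: 1.4
ee_pos: [0.4901, 0.1906, 0.161]
eef_rot: [0.104, 0.995, -0.0, 0.0]
contact_force: [0.2, 0.1, 0.4]
width: 0.0849
gripper_force: 0.0
```

Request:
{"fn": "servo_tool", "kwargs": {
  "moves": [
    {"wx": 0,"wy": 0,"wz": -8,"x": 0,"y": 0,"z": 0,"jaw": 0.085},
    {"wx": 0,"wy": 0,"wz": 0,"x": 0,"y": 0,"z": 0,"jaw": 0.085}
  ]
}}

```text
t: 1.65
ee_pos: [0.4894, 0.1915, 0.1611]
eef_rot: [0.036, 0.999, 0.0, -0.0]
contact_force: [0.7, 0.4, 0.5]
width: 0.085
gripper_force: 0.0
```

```bash
python3 - <<'E'
from h import *
s=bot.get_state();im=eyes.grab_frame('wrist');c=cam('wrist',s);print(s['ee_pos'],s['eef_rot'],s['joints'])
g=im.min(2);bl,l=blobs((g>170),800)
for i,a,ce in bl:
    ys,xs=np.where(l==i);Q=onplane(c,np.c_[xs,ys],.04)[:,:2]*1000
    print(a,ce.round(),cv2.minAreaRect(Q.astype(np.float32)))
v=im.copy();cv2.imwrite('pics/w1.png',v[:,:,::-1])
E
```

```text
[0.48942578 0.19150357 0.16111593] [ 3.60676542e-02  9.99349316e-01  4.70379302e-05 -2.57804054e-04] [-0.45826385  0.45770906 -0.03614271  1.92763347  0.02275669  0.75703677
  0.99140743]
6479 [258. 174.] ((488.14825439453125, 188.14881896972656), (54.36076736450195, 107.94754028320312), 86.3168716430664)
```

View pics/w1.png

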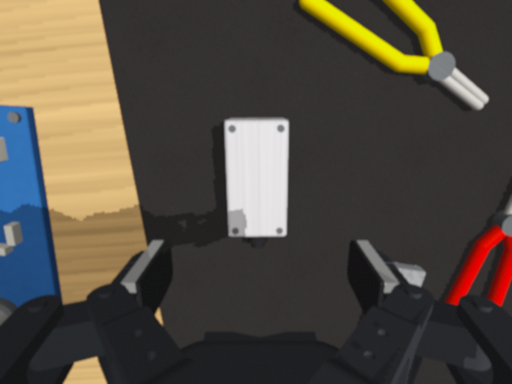

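The wrist picture shows the lid at (258,177), gland to the bottom, with fingers well clear on both sides. The lid measures 108x54 mm, centred at (.488,.188), with its long side at -3.7°. I'll descend.

Request:
{"fn": "servo_tool", "kwargs": {
  "moves": [
    {"wx": 0,"wy": 0,"wz": 0,"x": 0.001,"y": -0.0035,"z": 0.04,"jaw": 0.085},
    {"wx": 0,"wy": 0,"wz": 0,"x": 0,"y": 0,"z": 0.04,"jaw": 0.085},
    {"wx": 0,"wy": 0,"wz": 0,"x": 0,"y": 0,"z": 0.04,"jaw": 0.085},
    {"wx": 0,"wy": 0,"wz": 0,"x": 0,"y": 0,"z": 0.029,"jaw": 0.085},
    {"wx": 0,"wy": 0,"wz": 0,"x": 0,"y": 0,"z": 0,"jaw": 0.085}
  ]
}}

```text
t: 2.33
ee_pos: [0.4868, 0.1887, 0.0109]
eef_rot: [0.036, 0.999, -0.001, -0.001]
contact_force: [-0.2, -0.2, -0.7]
width: 0.085
gripper_force: 0.0
```

Request:
{"fn": "servo_tool", "kwargs": {
  "moves": [
    {"wx": 0,"wy": 0,"wz": 0,"x": 0,"y": 0,"z": 0,"jaw": 0.045},
    {"wx": 0,"wy": 0,"wz": 0,"x": 0,"y": 0,"z": 0,"jaw": 0.045},
    {"wx": 0,"wy": 0,"wz": 0,"x": 0,"y": 0,"z": 0,"jaw": 0.045},
    {"wx": 0,"wy": 0,"wz": 0,"x": 0,"y": 0,"z": 0,"jaw": 0.045},
    {"wx": 0,"wy": 0,"wz": 0,"x": 0,"y": 0,"z": 0,"jaw": 0.045}
  ],
  "newtons": 50
}}

```text
t: 2.95
ee_pos: [0.4888, 0.1889, 0.0138]
eef_rot: [0.035, 0.999, 0.0, 0.001]
contact_force: [-1.4, 0.1, 8.8]
width: 0.0553
gripper_force: 52.5
```

Request:
{"fn": "servo_tool", "kwargs": {
  "moves": [
    {"wx": 0,"wy": 0,"wz": 0,"x": 0,"y": 0,"z": -0.03,"jaw": 0.045},
    {"wx": 0,"wy": 0,"wz": 0,"x": 0,"y": 0,"z": -0.05,"jaw": 0.045},
    {"wx": 0,"wy": 0,"wz": 4,"x": 0,"y": -0.03,"z": -0.05,"jaw": 0.045},
    {"wx": 0,"wy": 0,"wz": 0,"x": 0,"y": -0.05,"z": 0,"jaw": 0.045},
    {"wx": 0,"wy": 0,"wz": 0,"x": 0,"y": -0.05,"z": 0,"jaw": 0.045}
  ]
}}

```text
t: 3.58
ee_pos: [0.4721, 0.0583, 0.1439]
eef_rot: [0.07, 0.998, 0.0, 0.001]
contact_force: [0.3, -0.4, -3.8]
width: 0.0549
gripper_force: 56.4
```

Request:
{"fn": "servo_tool", "kwargs": {
  "moves": [
    {"wx": 0,"wy": 0,"wz": 0,"x": 0,"y": -0.03,"z": 0,"jaw": 0.045},
    {"wx": 0,"wy": 0,"wz": 0,"x": 0,"y": 0,"z": 0,"jaw": 0.045},
    {"wx": 0,"wy": 0,"wz": 0,"x": 0,"y": 0,"z": 0,"jaw": 0.045}
  ]
}}

```text
t: 3.95
ee_pos: [0.4681, 0.0304, 0.1429]
eef_rot: [0.07, 0.998, 0.0, 0.001]
contact_force: [-0.1, 0.4, -4.2]
width: 0.0553
gripper_force: 56.4
```

```bash
python3 - <<'E'
from h import *
s=bot.get_state();im=eyes.grab_frame('wrist');c=cam('wrist',s);print(s['ee_pos'],s['eef_rot'],s['contact_force'],s['width'])
hsv=cv2.cvtColor(im,cv2.COLOR_RGB2HSV);H,S,V=cv2.split(hsv)
bl,l=blobs((V>110)&(S<70),30)
for i,a,ce in bl:print(a,ce.round(1),onplane(c,ce,.02).round(4))
ex=np.array([np.cos(-.131),np.sin(-.131),0]);ey=np.array([-ex[1],ex[0],0]);n=np.array([.4834,-.0971,.023])
v=im.copy()
for x in(-59,59):
  for y in(-32,32):
    for u in proj(c,n+ex*x/1e3+ey*y/1e3):cv2.circle(v,tuple(int(k) for k in u),2,(255,0,0),-1)
cv2.imwrite('pics/w2.png',v[:,:,::-1])
E
```

```text
[0.46810548 0.03035633 0.14293   ] [7.01742594e-02 9.97534572e-01 2.83504897e-04 5.19478540e-04] [-0.13329772  0.43022005 -4.21626387] 0.05527213934506636
358 [ 85.  144.6] [[ 0.4136 -0.118   0.02  ]]
87 [179.5 134.6] [[ 0.4166 -0.0338  0.02  ]]
25973 [259.1 232.2] [[0.5184 0.0221 0.02  ]]
240 [ 94.7 149.4] [[ 0.4189 -0.1109  0.02  ]]
217 [141.5 149. ] [[ 0.4244 -0.0698  0.02  ]]
403 [ 81.7 170. ] [[ 0.4354 -0.1279  0.02  ]]
280 [159.8 168.9] [[ 0.4442 -0.0579  0.02  ]]
79 [167.4 248.8] [[ 0.5235 -0.0692  0.02  ]]
232 [ 95.7 256.5] [[ 0.5219 -0.1411  0.02  ]]
183 [114.6 272.8] [[ 0.5423 -0.1277  0.02  ]]
31 [153.5 268.4] [[ 0.5428 -0.0879  0.02  ]]
66 [339.5 271.8] [[0.5727 0.096  0.02  ]]
819 [136.3 360.3] [[ 0.6531 -0.1345  0.02  ]]
451 [398.1 370.8] [[0.7088 0.1533 0.02  ]]
```

View pics/w2.png

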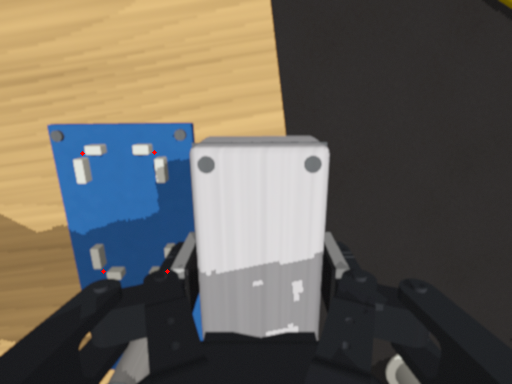

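The picture shows the held box straight in the fingers (lid screws at (206,164) and (313,164)). The jig's guides are at the left, matching my predicted nest corners (red dots) within about 2 mm. I'll check the lid's back edge against the tool, then go.

```bash
python3 - <<'E'
from h import *
s=bot.get_state();c=cam('wrist',s);Rt=R.from_quat(s['eef_rot']).as_matrix()
P=onplane(c,[(192,144),(328,144),(206,164),(313,164)],.169);print(((P-s['ee_pos'])@Rt*1000).round(1))
print('yaw tooly',np.degrees(np.arctan2(Rt[1,1],Rt[0,1])))
print((Rt.T@(np.array([.4825,-.098,.16])-s['ee_pos'])).round(4))
E
```

```text
[[ 55.3 -27.  -26.3]
 [ 55.4  25.4 -26.3]
 [ 47.5 -22.  -26.3]
 [ 47.5  20.1 -26.3]]
yaw tooly 81.99769246745427
[-0.0322 -0.1254 -0.0173]
```

Request:
{"fn": "servo_tool", "kwargs": {
  "moves": [
    {"wx": 0,"wy": 0,"wz": 0,"x": -0.008,"y": -0.04,"z": 0,"jaw": 0.045},
    {"wx": 0,"wy": 0,"wz": 0,"x": -0.012,"y": -0.045,"z": 0,"jaw": 0.045},
    {"wx": 0,"wy": 0,"wz": 0,"x": -0.012,"y": -0.0405,"z": 0.02,"jaw": 0.045},
    {"wx": 0,"wy": 0,"wz": 0,"x": 0,"y": 0,"z": 0.02,"jaw": 0.045},
    {"wx": 0,"wy": 0,"wz": 0,"x": 0,"y": 0,"z": 0.01,"jaw": 0.045}
  ]
}}

```text
t: 4.62
ee_pos: [0.4819, -0.0982, 0.0915]
eef_rot: [0.07, 0.998, 0.0, -0.001]
contact_force: [-0.8, 0.8, -2.2]
width: 0.0551
gripper_force: 56.3
```

Request:
{"fn": "servo_tool", "kwargs": {
  "moves": [
    {"wx": 0,"wy": 0,"wz": 0,"x": 0,"y": 0,"z": 0,"jaw": 0.045}
  ]
}}

```text
t: 4.75
ee_pos: [0.4819, -0.0979, 0.092]
eef_rot: [0.069, 0.998, 0.0, -0.0]
contact_force: [-0.4, 1.0, -3.3]
width: 0.0552
gripper_force: 56.3
```

Request:
{"fn": "servo_tool", "kwargs": {
  "moves": [
    {"wx": 0,"wy": 0,"wz": 0,"x": 0,"y": 0,"z": 0.03,"jaw": 0.045},
    {"wx": 0,"wy": 0,"wz": 0,"x": 0,"y": 0,"z": 0.02,"jaw": 0.045},
    {"wx": 0,"wy": 0,"wz": 0,"x": 0,"y": 0,"z": 0.01,"jaw": 0.045},
    {"wx": 0,"wy": 0,"wz": 0,"x": 0,"y": 0,"z": 0.007,"jaw": 0.045},
    {"wx": 0,"wy": 0,"wz": 0,"x": 0,"y": 0,"z": 0,"jaw": 0.045}
  ]
}}

```text
t: 5.38
ee_pos: [0.4821, -0.0988, 0.0255]
eef_rot: [0.07, 0.998, -0.0, 0.0]
contact_force: [-0.2, -0.6, -3.8]
width: 0.0553
gripper_force: 56.3
```

Request:
{"fn": "servo_tool", "kwargs": {
  "moves": [
    {"wx": 0,"wy": 0,"wz": 0,"x": 0,"y": 0,"z": 0.002,"jaw": 0.045},
    {"wx": 0,"wy": 0,"wz": 0,"x": 0,"y": 0,"z": 0,"jaw": 0.065},
    {"wx": 0,"wy": 0,"wz": 0,"x": 0,"y": 0,"z": 0,"jaw": 0.085},
    {"wx": 0,"wy": 0,"wz": 0,"x": 0,"y": 0,"z": 0,"jaw": 0.085},
    {"wx": 0,"wy": 0,"wz": 0,"x": 0,"y": 0,"z": 0,"jaw": 0.085}
  ]
}}

```text
t: 6.0
ee_pos: [0.482, -0.099, 0.0234]
eef_rot: [0.07, 0.998, -0.0, 0.0]
contact_force: [0.2, 0.1, -1.0]
width: 0.0849
gripper_force: 0.0
```

Request:
{"fn": "servo_tool", "kwargs": {
  "moves": [
    {"wx": 0,"wy": 0,"wz": 0,"x": 0,"y": 0,"z": -0.03,"jaw": 0.085},
    {"wx": 0,"wy": 0,"wz": 0,"x": 0,"y": 0,"z": -0.05,"jaw": 0.085},
    {"wx": 0,"wy": 0,"wz": 0,"x": 0,"y": 0,"z": -0.05,"jaw": 0.085},
    {"wx": 0,"wy": 0,"wz": 0,"x": 0.03,"y": 0,"z": -0.05,"jaw": 0.085},
    {"wx": 0,"wy": 0,"wz": 0,"x": 0,"y": 0,"z": 0,"jaw": 0.085}
  ]
}}

```text
t: 6.62
ee_pos: [0.4523, -0.0949, 0.2065]
eef_rot: [0.07, 0.998, -0.0, 0.003]
contact_force: [0.2, 0.6, -1.3]
width: 0.0848
gripper_force: 0.0
```

```bash
python3 - <<'E'
from h import *
s=bot.get_state();im=eyes.grab_frame('wrist');c=cam('wrist',s);print(s['ee_pos'],s['eef_rot'],s['joints'].__repr__())
g=im.min(2)
hsv=cv2.cvtColor(im,cv2.COLOR_RGB2HSV);H,S,V=cv2.split(hsv)
bl,l=blobs((g>110)&(S<70),1500)
for i,a,ce in bl:
    ys,xs=np.where(l==i);print(a,ce,cv2.minAreaRect((onplane(c,np.c_[xs,ys],.05)[:,:2]*1000).astype(np.float32)))
bl,l=blobs(((H<8)|(H>172))&(S>150)&(V>90),30)
for i,a,ce in bl:print('red',a,ce,onplane(c,ce,.158).round(4))
side=eyes.grab_frame('side')
cv2.imwrite('pics/w3.png',np.hstack([im,cv2.resize(side[140:300,210:400],(456,384))])[:,:,::-1][:,::1])
v=cv2.imread('pics/w3.png');cv2.imwrite('pics/w3.png',cv2.resize(v,(800,317)))
E
```

```text
[ 0.45234931 -0.09489926  0.20653084] [ 7.03292074e-02  9.97520471e-01 -6.19524430e-05  2.58998458e-03] array([ 0.0720739 ,  0.29579338,  0.00772424,  2.04448535, -0.00304292,
        0.79614365,  1.51160089])
5681 [260.31614152 196.20014082] ((479.9993896484375, -97.94242858886719), (73.65045928955078, 112.31040954589844), 81.99211120605469)
red 457 [ 86.95185996 373.89715536] [[ 0.5741 -0.2548  0.158 ]]
```

View pics/w3.png

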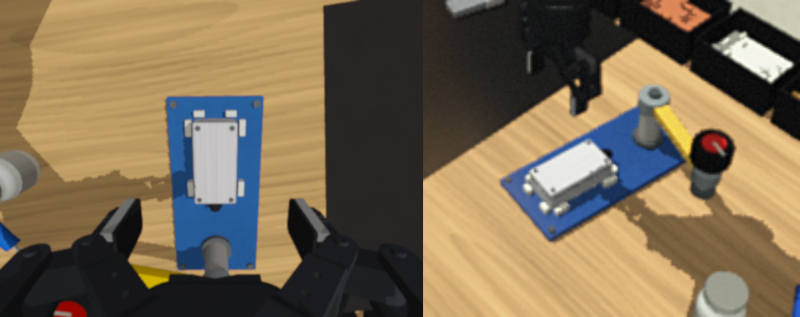

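The box lies flat between the guides, released, with its gland towards the post. The parked arm's knob is at the lower left. Next I'll cage the knob with open fingers closing along the arc's tangent, turning the tool +102° first.

Request:
{"fn": "servo_tool", "kwargs": {
  "moves": [
    {"wx": 0,"wy": 0,"wz": 10.2,"x": 0,"y": 0,"z": -0.01,"jaw": 0.085},
    {"wx": 0,"wy": 0,"wz": 10.2,"x": 0,"y": 0,"z": 0,"jaw": 0.085},
    {"wx": 0,"wy": 0,"wz": 10.2,"x": 0,"y": 0,"z": 0,"jaw": 0.085},
    {"wx": 0,"wy": 0,"wz": 10.2,"x": 0,"y": 0,"z": 0,"jaw": 0.085},
    {"wx": 0,"wy": 0,"wz": 10.2,"x": 0,"y": 0,"z": 0,"jaw": 0.085}
  ]
}}

```text
t: 7.35
ee_pos: [0.4522, -0.0948, 0.2119]
eef_rot: [0.495, 0.869, -0.001, -0.001]
contact_force: [-1.0, 0.4, -0.3]
width: 0.0851
gripper_force: 0.0
```

Request:
{"fn": "servo_tool", "kwargs": {
  "moves": [
    {"wx": 0,"wy": 0,"wz": 10.2,"x": 0,"y": 0,"z": 0,"jaw": 0.085},
    {"wx": 0,"wy": 0,"wz": 10.2,"x": 0,"y": 0,"z": 0,"jaw": 0.085},
    {"wx": 0,"wy": 0,"wz": 10.2,"x": 0,"y": 0,"z": 0,"jaw": 0.085},
    {"wx": 0,"wy": 0,"wz": 10.2,"x": 0,"y": 0,"z": 0,"jaw": 0.085},
    {"wx": 0,"wy": 0,"wz": 10.2,"x": 0,"y": 0,"z": 0,"jaw": 0.085}
  ]
}}

```text
t: 7.98
ee_pos: [0.4522, -0.0948, 0.212]
eef_rot: [0.821, 0.571, -0.001, -0.0]
contact_force: [-0.3, -0.6, 0.2]
width: 0.0851
gripper_force: 0.0
```

```bash
cat >> h.py <<'E'
def tool(s):return R.from_quat(s['eef_rot']).as_matrix()
def goto(s,p):return (tool(s).T@(np.array(p)-s['ee_pos'])).round(4)
def yaw(s):Rt=tool(s);return np.degrees(np.arctan2(Rt[1,1],Rt[0,1]))
E
python3 - <<'E'
from h import *
s=bot.get_state();print(s['ee_pos'],yaw(s),s['joints'][6],goto(s,(.580,-.257,.225)))
E
```

```text
[ 0.45216829 -0.09482343  0.21201093] -20.37442260487985 -0.11116589427683826 [-0.1075  0.1763 -0.0131]
```

Request:
{"fn": "servo_tool", "kwargs": {
  "moves": [
    {"wx": 0,"wy": 0,"wz": 0,"x": -0.027,"y": 0.044,"z": -0.013,"jaw": 0.085},
    {"wx": 0,"wy": 0,"wz": 0,"x": -0.027,"y": 0.044,"z": 0,"jaw": 0.085},
    {"wx": 0,"wy": 0,"wz": 0,"x": -0.027,"y": 0.044,"z": 0,"jaw": 0.085},
    {"wx": 0,"wy": 0,"wz": 0,"x": -0.0265,"y": 0.044,"z": 0,"jaw": 0.085},
    {"wx": 0,"wy": 0,"wz": 0,"x": 0,"y": 0,"z": 0,"jaw": 0.085}
  ]
}}

```text
t: 8.6
ee_pos: [0.5813, -0.259, 0.2235]
eef_rot: [0.82, 0.572, -0.002, -0.0]
contact_force: [-0.7, 0.8, -0.3]
width: 0.0848
gripper_force: 0.0
```

```bash
python3 - <<'E'
from h import *
s=bot.get_state();im=eyes.grab_frame('wrist');c=cam('wrist',s);print(s['ee_pos'],yaw(s),s['joints'][6])
H,S,V=cv2.split(cv2.cvtColor(im,cv2.COLOR_RGB2HSV))
m=(((H<8)|(H>172))&(S>130)&(V>80)).astype(np.uint8)
bl,l=blobs(m,100)
for i,a,ce in bl:
    ct=cv2.findContours((l==i).astype(np.uint8),cv2.RETR_EXTERNAL,cv2.CHAIN_APPROX_NONE)[0][0];(u,v),r=cv2.minEnclosingCircle(ct);p=onplane(c,(u,v),.158)[0];print(a,(u,v),r,p.round(4),goto(s,p))
cv2.imwrite('pics/w4.png',im[:,:,::-1])
E
```

```text
[ 0.58127633 -0.25899743  0.2235364 ] -20.192693721836108 0.18178833130601282
1420 (258.1363525390625, 202.5) 22.809505462646484 [ 0.5812 -0.2594  0.158 ] [-0.0003  0.0002  0.0655]
```

View pics/w4.png

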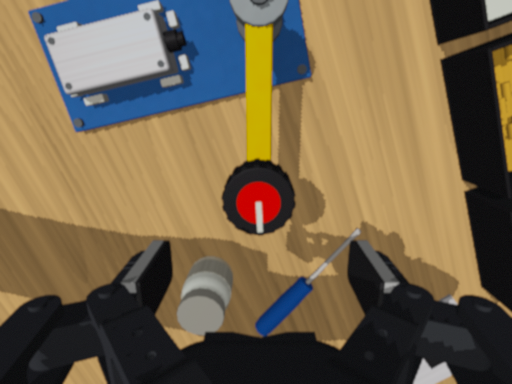

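The wrist picture shows the knob centred at (258,202), with the beam running straight up the image to the post, and the jar and driver below the bench clearance. I'll descend around it and form the cage.

Request:
{"fn": "servo_tool", "kwargs": {
  "moves": [
    {"wx": 0,"wy": 0,"wz": 0,"x": 0,"y": 0,"z": 0.04,"jaw": 0.085},
    {"wx": 0,"wy": 0,"wz": 0,"x": 0,"y": 0,"z": 0.035,"jaw": 0.085},
    {"wx": 0,"wy": 0,"wz": 0,"x": 0,"y": 0,"z": 0.026,"jaw": 0.085},
    {"wx": 0,"wy": 0,"wz": 0,"x": 0,"y": 0,"z": 0,"jaw": 0.061},
    {"wx": 0,"wy": 0,"wz": 0,"x": 0,"y": 0,"z": 0,"jaw": 0.061}
  ],
  "newtons": 30
}}

```text
t: 9.28
ee_pos: [0.581, -0.2558, 0.126]
eef_rot: [0.819, 0.573, 0.0, 0.0]
contact_force: [0.8, -0.3, 0.2]
width: 0.061
gripper_force: 0.0
```

Request:
{"fn": "servo_tool", "kwargs": {
  "moves": [
    {"wx": 0,"wy": 0,"wz": 6,"x": 0.001,"y": -0.0157,"z": 0,"jaw": 0.061},
    {"wx": 0,"wy": 0,"wz": 6,"x": 0.001,"y": -0.0157,"z": 0,"jaw": 0.061},
    {"wx": 0,"wy": 0,"wz": 6,"x": 0.001,"y": -0.0157,"z": 0,"jaw": 0.061}
  ]
}}

```text
t: 9.65
ee_pos: [0.5403, -0.233, 0.1267]
eef_rot: [0.9, 0.436, 0.001, 0.001]
contact_force: [1.6, -1.1, -1.9]
width: 0.0611
gripper_force: 1.2
```

```bash
python3 - <<'E'
from h import *
s=bot.get_state();print(s['ee_pos'],yaw(s),s['contact_force'],s['width'],s['gripper_force'])
d=np.array(s['ee_pos'][:2])-[.631,-.1175];print(np.hypot(*d),np.degrees(np.arctan2(d[1],d[0])))
E
```

```text
[ 0.54027483 -0.23296491  0.12674723] -38.25255693120418 [ 1.58597897 -1.08279985 -1.8578023 ] 0.06110298154842677 1.2338672205805779
0.14684413867507656 -128.1580667307149
```

Request:
{"fn": "servo_tool", "kwargs": {
  "moves": [
    {"wx": 0,"wy": 0,"wz": 6,"x": 0.0003,"y": -0.0157,"z": 0,"jaw": 0.061},
    {"wx": 0,"wy": 0,"wz": 6,"x": 0.0003,"y": -0.0157,"z": 0,"jaw": 0.061},
    {"wx": 0,"wy": 0,"wz": 6,"x": 0.0003,"y": -0.0157,"z": 0,"jaw": 0.061},
    {"wx": 0,"wy": 0,"wz": 6,"x": 0.0008,"y": -0.0157,"z": 0,"jaw": 0.061},
    {"wx": 0,"wy": 0,"wz": 6,"x": 0.0008,"y": -0.0157,"z": 0,"jaw": 0.061}
  ]
}}

```text
t: 10.28
ee_pos: [0.4928, -0.1716, 0.1267]
eef_rot: [0.982, 0.189, 0.001, 0.0]
contact_force: [3.5, -1.3, 0.3]
width: 0.0612
gripper_force: 1.1
```

Request:
{"fn": "servo_tool", "kwargs": {
  "moves": [
    {"wx": 0,"wy": 0,"wz": 6,"x": 0.0008,"y": -0.0157,"z": 0,"jaw": 0.061},
    {"wx": 0,"wy": 0,"wz": 6,"x": 0.0008,"y": -0.0157,"z": 0,"jaw": 0.061},
    {"wx": 0,"wy": 0,"wz": 6,"x": 0.0008,"y": -0.0157,"z": 0,"jaw": 0.061}
  ]
}}

```text
t: 10.65
ee_pos: [0.4823, -0.1257, 0.1266]
eef_rot: [0.999, 0.033, 0.001, 0.0]
contact_force: [1.4, -1.6, -0.3]
width: 0.0613
gripper_force: 1.1
```

```bash
python3 - <<'E'
from h import *
s=bot.get_state();print(s['ee_pos'],yaw(s),s['contact_force'],s['width'],s['gripper_force'],s['joints'][6])
d=np.array(s['ee_pos'][:2])-[.631,-.1175];print(np.hypot(*d),np.degrees(np.arctan2(d[1],d[0])))
E
```

```text
[ 0.48233025 -0.12566108  0.12664281] -86.2376900337067 [ 1.36345699 -1.63898801 -0.26412343] 0.06127859083937124 1.114702820777893 -0.811879021483023
0.14889357828914532 -176.8579564844818
```

Request:
{"fn": "servo_tool", "kwargs": {
  "moves": [
    {"wx": 0,"wy": 0,"wz": 6,"x": 0.0008,"y": -0.0157,"z": 0,"jaw": 0.061},
    {"wx": 0,"wy": 0,"wz": 5,"x": 0.0005,"y": -0.011,"z": 0,"jaw": 0.061},
    {"wx": 0,"wy": 0,"wz": 0,"x": 0,"y": -0.003,"z": 0,"jaw": 0.061}
  ]
}}

```text
t: 11.02
ee_pos: [0.483, -0.0957, 0.1261]
eef_rot: [0.998, -0.061, 0.001, -0.0]
contact_force: [-0.6, -1.6, 1.3]
width: 0.0609
gripper_force: 1.1
```

Request:
{"fn": "servo_tool", "kwargs": {
  "moves": [
    {"wx": 0,"wy": 0,"wz": 0,"x": 0,"y": -0.002,"z": 0,"jaw": 0.061}
  ]
}}

```text
t: 11.15
ee_pos: [0.483, -0.0946, 0.1259]
eef_rot: [0.998, -0.06, 0.001, 0.0]
contact_force: [-2.2, -6.0, 3.2]
width: 0.0607
gripper_force: 3.6
```

Request:
{"fn": "servo_tool", "kwargs": {
  "moves": [
    {"wx": 0,"wy": 0,"wz": 0,"x": 0,"y": -0.001,"z": 0,"jaw": 0.061}
  ]
}}

```text
t: 11.28
ee_pos: [0.483, -0.0946, 0.1258]
eef_rot: [0.998, -0.061, 0.001, 0.0]
contact_force: [-1.2, -8.7, 3.7]
width: 0.061
gripper_force: 4.7
```

The arm is at its stop: the push force rose to 8.7 N and the tool is at the nest position. I'll centre on the knob and grip it.

Request:
{"fn": "servo_tool", "kwargs": {
  "moves": [
    {"wx": 0,"wy": 0,"wz": 0,"x": 0,"y": 0.004,"z": 0.003,"jaw": 0.061},
    {"wx": 0,"wy": 0,"wz": 0,"x": 0,"y": 0,"z": 0,"jaw": 0.045},
    {"wx": 0,"wy": 0,"wz": 0,"x": 0,"y": 0,"z": 0,"jaw": 0.045},
    {"wx": 0,"wy": 0,"wz": 0,"x": 0,"y": 0,"z": 0,"jaw": 0.045}
  ],
  "newtons": 40
}}

```text
t: 11.78
ee_pos: [0.4822, -0.0982, 0.1224]
eef_rot: [0.998, -0.062, 0.0, 0.0]
contact_force: [-2.1, -6.3, 2.8]
width: 0.053
gripper_force: 41.2
```

```bash
python3 - <<'E'
from h import *
s=bot.get_state();print(s['ee_pos'],yaw(s),s['contact_force'],s['wrist_torque'],s['width'],s['gripper_force'],s['joints'])
E
```

```text
[ 0.48217    -0.09818006  0.12241119] -97.06804463467317 [-2.11381124 -6.2845171   2.77753592] [-1.20363844  0.37723321  0.03843165] 0.053045182345516244 41.232950091362 [-0.44756685  0.60234538  0.7332562   2.066763   -0.62538919  0.70327612
 -0.99988075]
```

Request:
{"fn": "servo_tool", "kwargs": {
  "moves": [
    {"wx": 0,"wy": 0,"wz": 10,"x": 0,"y": 0,"z": 0.0003,"jaw": 0.045},
    {"wx": 0,"wy": 0,"wz": 10,"x": 0,"y": 0,"z": 0.0003,"jaw": 0.045},
    {"wx": 0,"wy": 0,"wz": 10,"x": 0,"y": 0,"z": 0.0003,"jaw": 0.045},
    {"wx": 0,"wy": 0,"wz": 10,"x": 0,"y": 0,"z": 0.0003,"jaw": 0.045}
  ]
}}

```text
t: 12.28
ee_pos: [0.4825, -0.0975, 0.1213]
eef_rot: [0.916, -0.402, 0.0, -0.0]
contact_force: [-0.8, -2.0, 3.9]
width: 0.0531
gripper_force: 41.9
```

```bash
cat > st.py <<'E'
from h import *
s=bot.get_state();print(s['t'],s['ee_pos'].round(4),'yaw',yaw(s).round(1),'F',s['contact_force'].round(1),'T',s['wrist_torque'].round(3),s['width'],s['gripper_force'],'q',s['joints'].round(2))
E
python3 st.py
```

```text
12.275 [ 0.4825 -0.0975  0.1213] yaw -137.4 F [-0.8 -2.   3.9] T [-0.351  0.266  0.032] 0.05310822849988399 41.941829323768616 q [-0.56  0.69  0.92  2.07 -0.8   0.78 -1.53]
```

Request:
{"fn": "servo_tool", "kwargs": {
  "moves": [
    {"wx": 0,"wy": 0,"wz": 10,"x": 0,"y": 0,"z": 0.0003,"jaw": 0.045},
    {"wx": 0,"wy": 0,"wz": 10,"x": 0,"y": 0,"z": 0.0003,"jaw": 0.045},
    {"wx": 0,"wy": 0,"wz": 10,"x": 0,"y": 0,"z": 0.0003,"jaw": 0.045},
    {"wx": 0,"wy": 0,"wz": 10,"x": 0,"y": 0,"z": 0.0003,"jaw": 0.045},
    {"wx": 0,"wy": 0,"wz": 10,"x": 0,"y": 0,"z": 0.0003,"jaw": 0.045}
  ]
}}

```text
t: 12.9
ee_pos: [0.4833, -0.0972, 0.1199]
eef_rot: [-0.661, 0.751, -0.001, 0.001]
contact_force: [3.8, -0.1, 4.2]
width: 0.0533
gripper_force: 42.2
```

```bash
python3 st.py
```

```text
12.9 [ 0.4833 -0.0972  0.1199] yaw 172.7 F [ 3.8 -0.1  4.2] T [-0.063 -0.845  0.061] 0.05331702489169326 42.15045511722565 q [-0.65  0.83  1.12  2.07 -0.99  0.92 -2.22]
```

Request:
{"fn": "servo_tool", "kwargs": {
  "moves": [
    {"wx": 0,"wy": 0,"wz": 0,"x": 0,"y": 0,"z": 0,"jaw": 0.085},
    {"wx": 0,"wy": 0,"wz": 0,"x": 0,"y": 0,"z": 0,"jaw": 0.085},
    {"wx": 0,"wy": 0,"wz": -10,"x": 0,"y": 0,"z": 0,"jaw": 0.085},
    {"wx": 0,"wy": 0,"wz": -10,"x": 0,"y": 0,"z": 0,"jaw": 0.085},
    {"wx": 0,"wy": 0,"wz": -10,"x": 0,"y": 0,"z": 0,"jaw": 0.085}
  ]
}}

```text
t: 13.52
ee_pos: [0.4822, -0.0972, 0.1197]
eef_rot: [0.836, -0.548, -0.0, -0.0]
contact_force: [0.5, -1.1, -0.4]
width: 0.085
gripper_force: 0.0
```

Request:
{"fn": "servo_tool", "kwargs": {
  "moves": [
    {"wx": 0,"wy": 0,"wz": -10,"x": 0,"y": 0,"z": 0,"jaw": 0.085},
    {"wx": 0,"wy": 0,"wz": -10,"x": 0,"y": 0,"z": 0,"jaw": 0.085},
    {"wx": 0,"wy": 0,"wz": -10,"x": 0,"y": 0,"z": 0,"jaw": 0.085},
    {"wx": 0,"wy": 0,"wz": -10,"x": 0,"y": 0,"z": 0,"jaw": 0.085},
    {"wx": 0,"wy": 0,"wz": -10,"x": 0,"y": 0,"z": 0,"jaw": 0.085}
  ]
}}

```text
t: 14.15
ee_pos: [0.4823, -0.0973, 0.1199]
eef_rot: [0.99, -0.144, 0.0, -0.0]
contact_force: [0.4, -0.3, 0.5]
width: 0.085
gripper_force: 0.0
```

Request:
{"fn": "servo_tool", "kwargs": {
  "moves": [
    {"wx": 0,"wy": 0,"wz": -10,"x": 0,"y": 0,"z": 0,"jaw": 0.085},
    {"wx": 0,"wy": 0,"wz": -10,"x": 0,"y": 0,"z": 0,"jaw": 0.085},
    {"wx": 0,"wy": 0,"wz": -10,"x": 0,"y": 0,"z": 0,"jaw": 0.085},
    {"wx": 0,"wy": 0,"wz": -10,"x": 0,"y": 0,"z": 0,"jaw": 0.085},
    {"wx": 0,"wy": 0,"wz": -10,"x": 0,"y": 0,"z": 0,"jaw": 0.085}
  ]
}}

```text
t: 14.78
ee_pos: [0.4824, -0.0973, 0.12]
eef_rot: [0.958, 0.288, 0.0, 0.0]
contact_force: [-0.3, -0.7, 0.2]
width: 0.0853
gripper_force: 0.0
```

Request:
{"fn": "servo_tool", "kwargs": {
  "moves": [
    {"wx": 0,"wy": 0,"wz": -10,"x": 0,"y": 0,"z": 0,"jaw": 0.085},
    {"wx": 0,"wy": 0,"wz": -10,"x": 0,"y": 0,"z": 0,"jaw": 0.085},
    {"wx": 0,"wy": 0,"wz": -10,"x": 0,"y": 0,"z": 0,"jaw": 0.085},
    {"wx": 0,"wy": 0,"wz": -10,"x": 0,"y": 0,"z": 0,"jaw": 0.085},
    {"wx": 0,"wy": 0,"wz": -10,"x": 0,"y": 0,"z": 0,"jaw": 0.085}
  ]
}}

```text
t: 15.4
ee_pos: [0.4825, -0.0973, 0.12]
eef_rot: [0.746, 0.666, 0.0, 0.0]
contact_force: [-0.8, -1.0, -0.6]
width: 0.0849
gripper_force: 0.0
```

```bash
python3 st.py
```

```text
15.4 [ 0.4825 -0.0973  0.12  ] yaw -6.5 F [-0.8 -1.  -0.6] T [0.036 0.008 0.018] 0.0848800674119754 0.0 q [-0.14  0.5   0.3   2.05 -0.24  0.62  0.2 ]
```

Request:
{"fn": "servo_tool", "kwargs": {
  "moves": [
    {"wx": 0,"wy": 0,"wz": -10,"x": 0,"y": 0,"z": 0,"jaw": 0.085},
    {"wx": 0,"wy": 0,"wz": -10,"x": 0,"y": 0,"z": 0,"jaw": 0.085},
    {"wx": 0,"wy": 0,"wz": -10,"x": 0,"y": 0,"z": 0,"jaw": 0.085},
    {"wx": 0,"wy": 0,"wz": -10,"x": 0,"y": 0,"z": 0,"jaw": 0.085},
    {"wx": 0,"wy": 0,"wz": -10,"x": 0,"y": 0,"z": 0,"jaw": 0.085}
  ]
}}

```text
t: 16.02
ee_pos: [0.4825, -0.0974, 0.1201]
eef_rot: [0.395, 0.919, 0.0, 0.001]
contact_force: [-0.0, -0.9, 0.2]
width: 0.0851
gripper_force: 0.0
```

Request:
{"fn": "servo_tool", "kwargs": {
  "moves": [
    {"wx": 0,"wy": 0,"wz": -10,"x": 0,"y": 0,"z": 0,"jaw": 0.085},
    {"wx": 0,"wy": 0,"wz": -10,"x": 0,"y": 0,"z": 0,"jaw": 0.085},
    {"wx": 0,"wy": 0,"wz": -10,"x": 0,"y": 0,"z": 0,"jaw": 0.085},
    {"wx": 0,"wy": 0,"wz": -10,"x": 0,"y": 0,"z": 0,"jaw": 0.085},
    {"wx": 0,"wy": 0,"wz": -10,"x": 0,"y": 0,"z": 0,"jaw": 0.085}
  ]
}}

```text
t: 16.65
ee_pos: [0.4824, -0.0974, 0.1201]
eef_rot: [-0.03, 1.0, -0.0, 0.001]
contact_force: [-0.0, 0.2, -0.5]
width: 0.085
gripper_force: 0.0
```

Request:
{"fn": "servo_tool", "kwargs": {
  "moves": [
    {"wx": 0,"wy": 0,"wz": -10,"x": 0,"y": 0,"z": 0,"jaw": 0.085},
    {"wx": 0,"wy": 0,"wz": -10,"x": 0,"y": 0,"z": 0,"jaw": 0.085},
    {"wx": 0,"wy": 0,"wz": 0,"x": 0,"y": 0,"z": 0,"jaw": 0.045},
    {"wx": 0,"wy": 0,"wz": 0,"x": 0,"y": 0,"z": 0,"jaw": 0.045},
    {"wx": 0,"wy": 0,"wz": 0,"x": 0,"y": 0,"z": 0,"jaw": 0.045}
  ]
}}

```text
t: 17.27
ee_pos: [0.4828, -0.0984, 0.1203]
eef_rot: [-0.197, 0.98, -0.001, 0.001]
contact_force: [-0.3, -7.1, 9.6]
width: 0.0531
gripper_force: 40.3
```

```bash
python3 st.py
```

```text
17.275 [ 0.4828 -0.0984  0.1203] yaw 112.8 F [-0.3 -7.1  9.6] T [-1.619  0.087 -0.016] 0.05314222079334289 40.324705839157104 q [ 0.29  0.49 -0.27  2.03  0.21  0.65  1.84]
```

Request:
{"fn": "servo_tool", "kwargs": {
  "moves": [
    {"wx": 0,"wy": 0,"wz": 10,"x": 0,"y": 0,"z": 0.0003,"jaw": 0.045},
    {"wx": 0,"wy": 0,"wz": 10,"x": 0,"y": 0,"z": 0.0003,"jaw": 0.045},
    {"wx": 0,"wy": 0,"wz": 10,"x": 0,"y": 0,"z": 0.0003,"jaw": 0.045},
    {"wx": 0,"wy": 0,"wz": 10,"x": 0,"y": 0,"z": 0.0003,"jaw": 0.045},
    {"wx": 0,"wy": 0,"wz": 10,"x": 0,"y": 0,"z": 0.0003,"jaw": 0.045}
  ]
}}

```text
t: 17.9
ee_pos: [0.4829, -0.0981, 0.1189]
eef_rot: [0.238, 0.971, -0.0, 0.001]
contact_force: [-0.8, -4.9, 9.8]
width: 0.0532
gripper_force: 40.1
```

Request:
{"fn": "servo_tool", "kwargs": {
  "moves": [
    {"wx": 0,"wy": 0,"wz": 10,"x": 0,"y": 0,"z": 0.0003,"jaw": 0.045},
    {"wx": 0,"wy": 0,"wz": 10,"x": 0,"y": 0,"z": 0.0003,"jaw": 0.045},
    {"wx": 0,"wy": 0,"wz": 10,"x": 0,"y": 0,"z": 0.0003,"jaw": 0.045},
    {"wx": 0,"wy": 0,"wz": 10,"x": 0,"y": 0,"z": 0.0003,"jaw": 0.045},
    {"wx": 0,"wy": 0,"wz": 10,"x": 0,"y": 0,"z": 0.0003,"jaw": 0.045}
  ]
}}

```text
t: 18.52
ee_pos: [0.4832, -0.0979, 0.1175]
eef_rot: [0.626, 0.78, 0.0, 0.001]
contact_force: [-0.3, -3.8, 10.4]
width: 0.0531
gripper_force: 40.2
```

```bash
python3 st.py
```

```text
18.525 [ 0.4832 -0.0979  0.1175] yaw 12.5 F [-0.3 -3.8 10.4] T [-0.758  0.211  0.099] 0.05309968012391269 40.19454002380371 q [-0.07  0.49  0.2   2.05 -0.16  0.61  0.46]
```

Request:
{"fn": "servo_tool", "kwargs": {
  "moves": [
    {"wx": 0,"wy": 0,"wz": 10,"x": 0,"y": 0,"z": 0.0003,"jaw": 0.045},
    {"wx": 0,"wy": 0,"wz": 10,"x": 0,"y": 0,"z": 0.0003,"jaw": 0.045},
    {"wx": 0,"wy": 0,"wz": 10,"x": 0,"y": 0,"z": 0.0003,"jaw": 0.045},
    {"wx": 0,"wy": 0,"wz": 10,"x": 0,"y": 0,"z": 0.0003,"jaw": 0.045},
    {"wx": 0,"wy": 0,"wz": 10,"x": 0,"y": 0,"z": 0.0003,"jaw": 0.045}
  ]
}}

```text
t: 19.15
ee_pos: [0.4836, -0.0979, 0.1161]
eef_rot: [0.897, 0.442, 0.001, 0.001]
contact_force: [1.2, -3.9, 10.5]
width: 0.0529
gripper_force: 40.3
```

```bash
python3 st.py
```

```text
19.15 [ 0.4836 -0.0979  0.1161] yaw -37.5 F [ 1.2 -3.9 10.5] T [-0.823 -0.155  0.082] 0.052852056305240716 40.31310439109802 q [-0.25  0.53  0.44  2.06 -0.38  0.62 -0.21]
```

Request:
{"fn": "servo_tool", "kwargs": {
  "moves": [
    {"wx": 0,"wy": 0,"wz": 10,"x": 0,"y": 0,"z": 0.0003,"jaw": 0.045},
    {"wx": 0,"wy": 0,"wz": 10,"x": 0,"y": 0,"z": 0.0003,"jaw": 0.045},
    {"wx": 0,"wy": 0,"wz": 10,"x": 0,"y": 0,"z": 0.0003,"jaw": 0.045},
    {"wx": 0,"wy": 0,"wz": 10,"x": 0,"y": 0,"z": 0.0003,"jaw": 0.045}
  ]
}}

```text
t: 19.65
ee_pos: [0.4838, -0.0982, 0.115]
eef_rot: [0.994, 0.109, 0.002, 0.001]
contact_force: [1.8, -6.3, 10.4]
width: 0.0532
gripper_force: 40.4
```

```bash
python3 st.py
```

```text
19.65 [ 0.4838 -0.0982  0.115 ] yaw -77.5 F [ 1.8 -6.3 10.4] T [-1.14  -0.199  0.099] 0.05322217185748461 40.405020117759705 q [-0.38  0.58  0.63  2.07 -0.56  0.66 -0.73]
```

Request:
{"fn": "servo_tool", "kwargs": {
  "moves": [
    {"wx": 0,"wy": 0,"wz": 10,"x": 0,"y": 0,"z": 0.0003,"jaw": 0.045},
    {"wx": 0,"wy": 0,"wz": 10,"x": 0,"y": 0,"z": 0.0003,"jaw": 0.045}
  ]
}}

```text
t: 19.9
ee_pos: [0.4838, -0.0984, 0.1145]
eef_rot: [0.998, -0.066, 0.002, 0.001]
contact_force: [1.0, -6.3, 11.8]
width: 0.053
gripper_force: 40.4
```

```bash
python3 st.py
```

```text
19.9 [ 0.4838 -0.0984  0.1145] yaw -97.5 F [ 1.  -6.3 11.8] T [-1.375 -0.22   0.036] 0.05298117688078235 40.407827496528625 q [-0.44  0.62  0.73  2.07 -0.65  0.69 -0.99]
```

Request:
{"fn": "servo_tool", "kwargs": {
  "moves": [
    {"wx": 0,"wy": 0,"wz": 10,"x": 0,"y": 0,"z": 0.0003,"jaw": 0.045},
    {"wx": 0,"wy": 0,"wz": 10,"x": 0,"y": 0,"z": 0.0003,"jaw": 0.045}
  ]
}}

```text
t: 20.15
ee_pos: [0.4838, -0.0985, 0.114]
eef_rot: [0.971, -0.238, 0.002, 0.0]
contact_force: [-0.0, -7.8, 19.1]
width: 0.053
gripper_force: 41.2
```

```bash
python3 st.py
```

```text
20.15 [ 0.4838 -0.0985  0.114 ] yaw -117.5 F [-0.  -7.8 19.1] T [-1.4    0.264  0.158] 0.053037637631070264 41.175554394721985 q [-0.5   0.66  0.82  2.07 -0.74  0.72 -1.25]
```

Request:
{"fn": "servo_tool", "kwargs": {
  "moves": [
    {"wx": 0,"wy": 0,"wz": 8,"x": 0,"y": 0,"z": 0.0001,"jaw": 0.045}
  ]
}}

```text
t: 20.27
ee_pos: [0.4838, -0.0986, 0.114]
eef_rot: [0.952, -0.305, 0.002, 0.0]
contact_force: [-1.2, -7.6, 19.7]
width: 0.0533
gripper_force: 41.4
```

```bash
python3 st.py
```

```text
20.275 [ 0.4838 -0.0986  0.114 ] yaw -125.5 F [-1.2 -7.6 19.7] T [-1.321  0.252  0.28 ] 0.05331826003379893 41.39938831329346 q [-0.52  0.68  0.86  2.07 -0.78  0.74 -1.35]
```

Request:
{"fn": "servo_tool", "kwargs": {
  "moves": [
    {"wx": 0,"wy": 0,"wz": 8,"x": 0,"y": 0,"z": 0.0002,"jaw": 0.045}
  ]
}}

```text
t: 20.4
ee_pos: [0.4838, -0.0987, 0.114]
eef_rot: [0.929, -0.37, 0.002, 0.0]
contact_force: [-2.5, -6.9, 26.1]
width: 0.0531
gripper_force: 41.8
```

```bash
python3 st.py
```

```text
20.4 [ 0.4838 -0.0987  0.114 ] yaw -133.5 F [-2.5 -6.9 26.1] T [-1.282  0.663  0.419] 0.05310831940696869 41.82512283325195 q [-0.54  0.69  0.89  2.08 -0.81  0.76 -1.46]
```

Torque rose to 0.42 N m, on the expected slope after foot contact, so this is hand-tight. I'll release and lift off.

Request:
{"fn": "servo_tool", "kwargs": {
  "moves": [
    {"wx": 0,"wy": 0,"wz": 0,"x": 0,"y": 0,"z": 0,"jaw": 0.045}
  ]
}}

```text
t: 20.52
ee_pos: [0.4838, -0.0987, 0.114]
eef_rot: [0.929, -0.369, 0.002, 0.0]
contact_force: [-0.9, -5.5, 28.9]
width: 0.0532
gripper_force: 42.1
```

```bash
python3 st.py
```

```text
20.525 [ 0.4838 -0.0987  0.114 ] yaw -133.4 F [-0.9 -5.5 28.9] T [-0.982  0.48  -0.376] 0.05323037361746846 42.113116979599 q [-0.54  0.7   0.89  2.08 -0.81  0.76 -1.46]
```

Request:
{"fn": "servo_tool", "kwargs": {
  "moves": [
    {"wx": 0,"wy": 0,"wz": 0,"x": 0,"y": 0,"z": 0,"jaw": 0.085},
    {"wx": 0,"wy": 0,"wz": 0,"x": 0,"y": 0,"z": 0,"jaw": 0.085},
    {"wx": 0,"wy": 0,"wz": 0,"x": 0,"y": 0,"z": 0,"jaw": 0.085},
    {"wx": 0,"wy": 0,"wz": 0,"x": 0,"y": 0,"z": -0.03,"jaw": 0.085},
    {"wx": 0,"wy": 0,"wz": 0,"x": 0,"y": 0,"z": -0.05,"jaw": 0.085}
  ]
}}

```text
t: 21.15
ee_pos: [0.4816, -0.0973, 0.1927]
eef_rot: [0.93, -0.367, -0.001, 0.001]
contact_force: [0.5, 1.2, 0.8]
width: 0.0852
gripper_force: 0.0
```

Request:
{"fn": "servo_tool", "kwargs": {
  "moves": [
    {"wx": 0,"wy": 0,"wz": 0,"x": 0,"y": 0,"z": -0.04,"jaw": 0.085},
    {"wx": 0,"wy": 0,"wz": 0,"x": 0,"y": 0,"z": 0,"jaw": 0.085}
  ]
}}

```text
t: 21.4
ee_pos: [0.4833, -0.0974, 0.2344]
eef_rot: [0.93, -0.367, 0.002, -0.001]
contact_force: [0.3, -0.3, -1.0]
width: 0.0849
gripper_force: 0.0
```

```bash
python3 st.py; python3 - <<'E'
from h import *
s=bot.get_state();im=eyes.grab_frame('wrist');c=cam('wrist',s);b=eyes.grab_frame('side')
H,S,V=cv2.split(cv2.cvtColor(im,cv2.COLOR_RGB2HSV))
bl,l=blobs(((H<8)|(H>172))&(S>130)&(V>80),100)
for i,a,ce in bl:print(a,ce,onplane(c,ce,.149).round(4))
cv2.imwrite('pics/w5.png',np.hstack([cv2.resize(im,(400,300)),cv2.resize(b[170:260,240:360],(400,300),interpolation=cv2.INTER_CUBIC)])[:,:,::-1])
E
```

```text
21.4 [ 0.4833 -0.0974  0.2344] yaw -133.0 F [ 0.3 -0.3 -1. ] T [-0.005 -0.043  0.047] 0.08488950881747347 0.0 q [-0.7   0.55  1.12  1.97 -0.59  0.99 -1.62]
1195 [259.70376569 192.7958159 ] [[ 0.4855 -0.0997  0.149 ]]
```

View pics/w5.png

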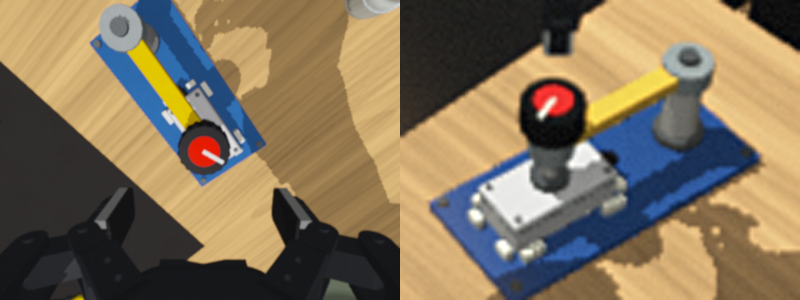

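The pictures show the arm home and the foot on the lid, with the box in place. The vertical force also rose in the last turns, so some of that torque could be the fingertips rubbing on the block. I'll regrip higher on the knob and test its resistance.

Request:
{"fn": "servo_tool", "kwargs": {
  "moves": [
    {"wx": 0,"wy": 0,"wz": -10,"x": 0,"y": 0,"z": 0,"jaw": 0.085},
    {"wx": 0,"wy": 0,"wz": -10,"x": 0,"y": 0,"z": 0,"jaw": 0.085},
    {"wx": 0,"wy": 0,"wz": -10,"x": 0,"y": 0,"z": 0.03,"jaw": 0.085},
    {"wx": 0,"wy": 0,"wz": -10,"x": 0,"y": 0,"z": 0.03,"jaw": 0.085},
    {"wx": 0,"wy": 0,"wz": -10,"x": 0,"y": 0,"z": 0.03,"jaw": 0.085}
  ]
}}

```text
t: 22.12
ee_pos: [0.4816, -0.0971, 0.1405]
eef_rot: [0.998, 0.063, -0.001, -0.0]
contact_force: [0.9, -0.9, -0.3]
width: 0.0852
gripper_force: 0.0
```

```bash
python3 st.py;python3 -c "
from h import *
s=bot.get_state();print(goto(s,(.4835,-.0985,.1215)))"
```

```text
22.125 [ 0.4816 -0.0971  0.1405] yaw -82.7 F [ 0.9 -0.9 -0.3] T [-0.006 -0.037 -0.008] 0.08517834354309332 0.0 q [-0.44  0.56  0.72  2.05 -0.55  0.73 -0.82]
[0.0018 0.0017 0.019 ]
```

Request:
{"fn": "servo_tool", "kwargs": {
  "moves": [
    {"wx": 0,"wy": 0,"wz": 0,"x": 0.001,"y": 0.001,"z": 0.017,"jaw": 0.085},
    {"wx": 0,"wy": 0,"wz": 0,"x": 0,"y": 0,"z": 0,"jaw": 0.045},
    {"wx": 0,"wy": 0,"wz": 0,"x": 0,"y": 0,"z": 0,"jaw": 0.045},
    {"wx": 0,"wy": 0,"wz": 0,"x": 0,"y": 0,"z": 0,"jaw": 0.045}
  ]
}}

```text
t: 22.62
ee_pos: [0.4836, -0.0983, 0.1262]
eef_rot: [0.998, 0.06, 0.0, 0.0]
contact_force: [-2.6, -2.2, 4.5]
width: 0.0525
gripper_force: 42.0
```

```bash
python3 st.py
```

```text
22.625 [ 0.4836 -0.0983  0.1262] yaw -83.1 F [-2.6 -2.2  4.5] T [-0.395  0.46  -0.135] 0.052545432399308145 41.9942182302475 q [-0.42  0.58  0.69  2.06 -0.58  0.7  -0.8 ]
```

Request:
{"fn": "servo_tool", "kwargs": {
  "moves": [
    {"wx": 0,"wy": 0,"wz": 3,"x": 0,"y": 0,"z": 0,"jaw": 0.045}
  ]
}}

```text
t: 22.75
ee_pos: [0.4836, -0.0984, 0.1262]
eef_rot: [0.999, 0.034, 0.0, 0.0]
contact_force: [-3.2, -1.4, 3.9]
width: 0.0526
gripper_force: 42.0
```

```bash
python3 st.py
```

```text
22.75 [ 0.4836 -0.0984  0.1262] yaw -86.1 F [-3.2 -1.4  3.9] T [-0.43   0.563  0.292] 0.052553357184522725 42.041364312171936 q [-0.43  0.59  0.71  2.06 -0.59  0.7  -0.84]
```

Request:
{"fn": "servo_tool", "kwargs": {
  "moves": [
    {"wx": 0,"wy": 0,"wz": 3,"x": 0,"y": 0,"z": 0,"jaw": 0.045}
  ]
}}

```text
t: 22.88
ee_pos: [0.4837, -0.0984, 0.1262]
eef_rot: [1.0, 0.007, 0.0, 0.0]
contact_force: [-2.6, -1.8, 4.1]
width: 0.0527
gripper_force: 42.1
```

```bash
python3 st.py
```

```text
22.875 [ 0.4837 -0.0984  0.1262] yaw -89.2 F [-2.6 -1.8  4.1] T [-0.565  0.576  0.344] 0.05266885291505019 42.06857621669769 q [-0.44  0.59  0.72  2.06 -0.6   0.71 -0.88]
```

The torque is genuine: 0.34 N m, climbing about 0.05 per 3°, with the fingertips 18 mm above the block. One small turn more, then release and retreat.

Request:
{"fn": "servo_tool", "kwargs": {
  "moves": [
    {"wx": 0,"wy": 0,"wz": 4,"x": 0,"y": 0,"z": 0,"jaw": 0.045}
  ]
}}

```text
t: 23.0
ee_pos: [0.4837, -0.0984, 0.1262]
eef_rot: [1.0, -0.028, 0.001, 0.0]
contact_force: [-3.1, -3.1, 3.6]
width: 0.0526
gripper_force: 42.1
```

```bash
python3 st.py
```

```text
23.0 [ 0.4837 -0.0984  0.1262] yaw -93.2 F [-3.1 -3.1  3.6] T [-0.65   0.544  0.338] 0.05262865282400975 42.06052601337433 q [-0.45  0.6   0.74  2.06 -0.62  0.71 -0.94]
```

Request:
{"fn": "servo_tool", "kwargs": {
  "moves": [
    {"wx": 0,"wy": 0,"wz": 0,"x": 0,"y": 0,"z": 0,"jaw": 0.085},
    {"wx": 0,"wy": 0,"wz": 0,"x": 0,"y": 0,"z": 0,"jaw": 0.085},
    {"wx": 0,"wy": 0,"wz": 0,"x": 0,"y": 0,"z": 0,"jaw": 0.085},
    {"wx": 0,"wy": 0,"wz": 0,"x": 0,"y": 0,"z": -0.03,"jaw": 0.085},
    {"wx": 0,"wy": 0,"wz": 0,"x": 0,"y": 0,"z": -0.05,"jaw": 0.085}
  ]
}}

```text
t: 23.62
ee_pos: [0.4827, -0.0982, 0.2057]
eef_rot: [1.0, -0.027, -0.001, 0.0]
contact_force: [0.5, 0.5, 1.2]
width: 0.0848
gripper_force: 0.0
```

Request:
{"fn": "servo_tool", "kwargs": {
  "moves": [
    {"wx": 0,"wy": 0,"wz": 0,"x": 0,"y": 0,"z": -0.04,"jaw": 0.085},
    {"wx": 0,"wy": 0,"wz": 0,"x": 0,"y": 0,"z": 0,"jaw": 0.085},
    {"wx": 0,"wy": 0,"wz": 0,"x": 0,"y": 0,"z": 0,"jaw": 0.085}
  ]
}}

```text
t: 24.0
ee_pos: [0.4832, -0.0979, 0.245]
eef_rot: [1.0, -0.026, -0.0, -0.0]
contact_force: [-0.3, 0.2, -0.7]
width: 0.085
gripper_force: 0.0
```

```bash
python3 st.py; python3 - <<'E'
from h import *
s=bot.get_state();im=eyes.grab_frame('wrist');c=cam('wrist',s);b=eyes.grab_frame('side')
H,S,V=cv2.split(cv2.cvtColor(im,cv2.COLOR_RGB2HSV))
bl,l=blobs(((H<8)|(H>172))&(S>130)&(V>80),100)
for i,a,ce in bl:print(a,ce,onplane(c,ce,.148).round(4))
cv2.imwrite('pics/w6.png',np.hstack([cv2.resize(im,(400,300)),cv2.resize(b[170:260,240:360],(400,300),interpolation=cv2.INTER_CUBIC)])[:,:,::-1])
E
```

```text
24.0 [ 0.4832 -0.0979  0.245 ] yaw -93.0 F [-0.3  0.2 -0.7] T [0.035 0.001 0.052] 0.08501942170958993 0.0 q [-0.61  0.44  0.93  1.95 -0.43  0.96 -1.09]
1137 [260.08970976 189.04573439] [[ 0.4853 -0.0995  0.148 ]]
```

View pics/w6.png

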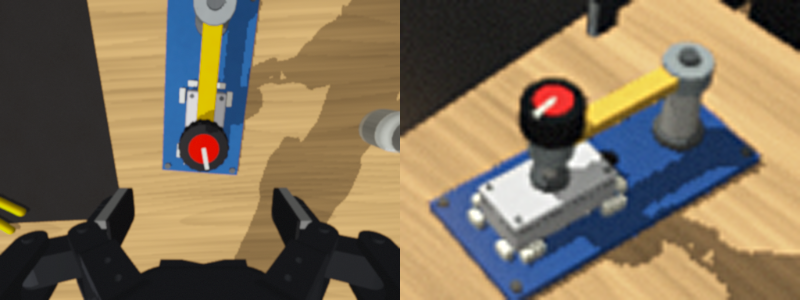

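The arm is home, the foot is down on the lid and the box is square in the guides; the mark moved slightly in the last turn. The torque was about 0.34 N m, so roughly 35 N. I'm handing in.

```bash
python3 -c "
from station import bot
print(bot.hand_in())"
```

```text
the job is handed in; nothing more can be done
None
```

The box is in the nest, the clamp arm is at its stop, and the knob is hand-tight at about 0.34 N m (roughly 35 N by the given ratio); I handed the job in at about 24 s, and no verdict came back.

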